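Mist the chitting beans, shut the mesh lid and hold the flap up

TASK

The beans chitting in the open galvanised tin need a mist and then air: press the thumb plunger of the metal mister beside the tin right down to its stop and let it spring back up. Then bring the tin's two nested lids down together until both are shut, without letting them drop, and lift the outer lid alone to about half open, leaving the wire mesh inner lid shut over the beans. Finish while still holding the outer lid up there, since it falls shut when let go, and leave the mister standing and everything else on the bench where it is.

Things in the scene. Friction and masses are not known exactly. Their poses are not given: they have to be found in the camera images.
- seed_tin: galvanised rectangular tin fixed to the bench, 160 (x, front to back) x 210 (y) x 95 mm high, sheet walls; open at the start, its two lids standing up at its back. Origin at the centre of its underside; x points from its front (robot side) to the hinge side, y to the left, z up.
- hinge (a point): middle of the hinge pin shared by both lids, in the tin's frame at x +86, y 0, z 97 mm; the pin runs along y. Axes as the tin's. The upper lid edges swing in a 180 mm radius about it.
- flap (a joint): angle of the outer lid, rad: 0 shut, 1.57 upright, 1.76 its stop; starts near it, leaning back. Pressed sheet 222 mm wide, 174 mm from pin to front edge, 0.24 kg; shut, its top face is 111 mm above the bench. Skirt 20 mm deep at front (50 mm notch in the middle) and sides. Nearly free hinge: let go at 0 to 1.2 rad it falls shut or down on to the inner lid.
- flap_handle (a point): middle of the outer lid's bow handle: round bar 8 mm thick, 84 mm long, parallel to the pin, its axis 32 mm above the lid's top face and 134 mm from the pin along the lid (shut: tin frame x -48, y 0, z 143 mm). Turns with the lid: x to the pin, y along the bar, z out of the top face. That face is bare beyond 50 mm left and right of the bow's middle.
- flap_edge (a point): middle of the outer lid's front edge, on its top face, 174 mm from the pin; turns with the lid.
- mesh_lid (a joint): angle of the inner lid, rad: 0 shut, grows as it opens; starts at 1.56 to 1.66. Wire mesh in a flat 3 mm frame, 204 x 156 mm, 0.10 kg, nested in the outer lid, whose two ribs rest on it when both have the same angle, so the outer lid pushes it down. Stiff hinge (0.38 Nm): it stays where it is left, even with the outer lid lying on it; 3 to 5 N near the front edge moves it.
- mesh_lid_edge (a point): middle of the inner lid's front edge, top face, 160 mm from the pin. A thumb tongue 30 mm wide runs 25 mm farther forward through the notch of the outer lid's skirt, 11 mm below the outer lid's top. Raising the tongue raises both lids.
- mister: free-standing metal plant mister beside the tin's left (+y) side, 84 mm in diameter, shoulder to 131 mm high, 184 mm to the top of its plunger, 0.55 kg, its nozzle (local -x) towards the tin and a loop handle behind. Origin at the centre of its underside.
- plunger (a joint): travel of the mister's thumb plunger in m: 0 up, 0.014 pressed to its stop. A spring pushes it up: 3 N to start it, 7.5 N at the stop.
- plunger_top (a point): centre of the top face of the plunger's round thumb plate, 28 mm in diameter, 7 mm thick; on the mister's axis, 184 mm above the bench when up. Moves with the plunger.
- terracotta_pot: bystander: terracotta pot, 109 mm across, 98 mm high, to the right of the tin. Origin under its centre.
- dibber: bystander: lying T-handled dibber, 176 mm long, 33 mm high, on the bench behind the tin. Origin on the bench below its shaft, 50 mm from the T bar.
- trowel: bystander: lying trowel with a wooden handle, 320 mm long, on the left of the bench. Origin below the neck.
- label_jar: bystander: glass jar with plant labels, 72 mm across, 135 mm high, behind the tin's left corner. Origin under its centre.
- pot_stack: bystander: stack of nested pots, 97 mm across, 108 mm high, on the right. Origin under its centre.
Things that resemble listed ones, but are neither listed nor needed, are in the scene too. Of the things that look like the mister, take the one that is farthest to the robot's left at the start.

How it is judged:
On the way, in this order (a step that is already met when the one before it is completed fails the run):
1. the mister's plunger is pressed down to its stop (value of joint plunger above 0.012 m), for 0.1 s.
2. the plunger has sprung back up (value of joint plunger below 0.003 m), for 0.1 s.
3. both lids are shut (value of joint flap below 0.06 rad and value of joint mesh_lid below 0.05 rad), for 0.2 s.
4. the outer lid alone comes up, the inner lid stays shut (value of joint flap above 0.2 rad and value of joint mesh_lid below 0.05 rad), for 0.05 s.
At the end, for the whole second after the job is handed in: The gripper holds the outer lid still between 0.5 and 1.2 rad open (about 30 to 70 degrees) with the fingers bearing on it, the inner mesh lid is shut (below 0.05 rad), the mister stands upright with its plunger up (value of joint flap between 0.5 and 1.2 rad and velocity of joint flap between -0.2 and 0.2 rad/s and value of joint mesh_lid below 0.05 rad and contact force between the fingers and flap above 0.3 N and contact force between mister and the arm below 0.1 N and value of joint plunger below 0.003 m and angle between mister's own z axis and vertical below 0.1 rad); the arm keeps its last pose, push and grip.
It fails at once if the outer lid drops or is slammed (downwards faster than 3 rad/s below 1.2 rad) (velocity of joint flap below -3 rad/s and value of joint flap below 1.2 rad).
It fails at once if the inner lid is swung apart from the outer lid, not nested in it (edges more than 70 mm apart while it is part open) (value of joint mesh_lid above 0.08 rad and distance between flap_edge and mesh_lid_edge above 0.07 m).
It fails at once if the mister is shoved more than 40 mm or tipped (distance of mister from where it was at the start of the episode above 0.04 m or angle between mister's own z axis and vertical above 0.35 rad).
It fails at once if a bystander is shoved more than 30 mm (distance of any of terracotta_pot, dibber, trowel, label_jar, pot_stack from where it was at the start of the episode above 0.03 m).
It also fails if it takes over 72 s, if anything falls off the work surface, if the arm or the gripper's body presses on something with over 40 N, if the wrist force passes 120 N, or if a joint passes its speed limit or range.

ROBOT

A 7-joint arm with a two-finger parallel gripper is mounted at the origin on the work surface. World frame = base frame: x ahead of the robot, y to its left, z up, the work surface at z = 0. Lengths are in m, angles in rad, forces in N, time in s.
With the tool pointing down it reaches from about 0.4 to 0.875 m from the base axis. Payload 19.3 kg.
Tool frame: the origin (TCP) lies midway between the tips of the shut fingers; the grasp point (between the pads) lies 19 mm behind it; z points along the fingers, y is the direction in which the jaws open and shut (so a half turn about z gives the same grasp; the last joint's range is limited). The gripper opens to 85 mm and grips with 20 to 120 N. Pads are 22 mm wide; open, the fingers measure 114 mm over their backs; the gripper's body (76 mm by 85 mm) begins 54 mm behind the grasp point. The pads swing forward as they close: fully open they stand 13 mm farther back than shut.
Start: joints at [1.04, 0.521, -0.036, 1.599, 0.021, 1.021, -0.113], TCP at [0.278, -0.56, 0.231] pointing down, gripper open.
Joint ranges: [-2.91, 2.91], [-0.3, 2.13], [-1.5, 1.42], [0.17, 2.43], [-1.26, 4.41], [0.16, 1.93], [-2.52, 2.52]. Speed limits (rad/s): [1.89, 1.89, 2.39, 2.39, 3.01, 3.01, 3.01].

INTERFACE

Orientations are given as [roll, pitch, yaw] about the fixed x, y, z axes, in that order (R = Rz(yaw) Ry(pitch) Rx(roll)).
In Python, from workcell import telemetry, cams, workorder gives the robot as it stands. The module is installed in compiled form; this text tells all that it offers.
- The arm moves only by the tool apply_moves, never from a script. Its argument "steps" is a list of rows, each a list of 4 numbers: the shift along the tool's x, y, z in cm, then the turn about the tool's z in rad. A call has exactly 10 rows; each row is the pose to reach, as a shift and turn from the pose commanded when the call began, along the tool's axes at that moment; what a row does not reach only later rows make up. A row lasts 1/12 s, in which the tool goes at most 41.7 mm and 7.16 degrees, less where a joint would pass 70% of its speed; a pose out of reach is approached as far as the arm can. A call with a gripper value outside its range is refused whole. "claw" is the closure, from 0 (fully open) to 1 (shut), set as the call begins (left out, the last holds). The fingers move at their own pace and stop on an object; "force" is the grip in N (left out, the last holds). Time passes only in rows, so rows that repeat a pose let the fingers close, or fill a call up. It gives the time, the measured TCP pose, the force and the opening at its end, in the units of the state.
- telemetry.observe(): the state, without advancing time (a new reading comes with each control period).
- cams.grab_frame(name): name is "scene" or "side" or "wrist"; returns a dict with "color" (420x560x3 uint8, red, green, blue), "mtx" (3x3 intrinsics, pixels), "eye" and "orientation" of the camera in the world; the wrist camera has in their place "T_tool_cam" (4x4, takes a point from camera to tool coordinates, whose origin is the TCP and whose axes are the flange's). Camera axes: x right, y down, z forward; pixel columns grow to the right and rows downward; lengths in m; the calibration is good to about 2 mm. A picture is of the moment at which its call begins: read the wrist's pose just before it. There is no depth.
- workorder.job_done(): hands the job in, once; it reports no verdict.
Trained networks look in the newest picture that a camera, given by its name, has taken for a name from the list of things; names that differ only in an ending like _2 or _b are one class to them, and where a whole thing is asked for, a point or a joint stands for the part that bears it (a point fixed in the world has none). Each returns a list of dicts, best first, with "score" (0 to 1); they miss things now and then, are a little off and sometimes report something else, mostly with a low value. They report only what shows in the picture. A call takes as long as a camera call. They do not tell look-alikes from the thing itself.
- cams.find_in(camera, name): "box" ([left, top, width, height] in pixels, round what is visible of it).
- cams.pinpoint(camera, name): "uv" ([column, row] in pixels: a listed point, or the origin of a listed thing).
The state is a dict: "clock": time; "qpos": joint angles; "qd": joint speeds; "joint_efforts": joint torques, N m; "position": TCP position; "tool_rot": TCP orientation; "force": force on the tool from outside, world axes, zero at the start; "moment": the same for the moment, N m; "grip_width": finger opening in m.
Only numpy, scipy, OpenCV 4.12 (cv2) and the standard library are available. Lean on these libraries where they do the work, as an engineer would, in place of code of your own. Each camera call takes 0.05 s, during which the arm holds its last target. There are 200 camera calls.

## Working session

There is one attempt and no reset: what is moved stays moved. The work goes in short steps, Python scripts to look and compute and a tool call to move; the robot and the scene stay as the last step left them, time stands still between calls to the robot, and variables do not carry over. Pictures are saved under pics/ and viewed, about 8 in all and at most 12, crops included, and the job is handed in when it is done.

Besides the shell and the picture viewer there is one more tool, called as name([rows], argument=value, ...), one row to a line, values as JSON. apply_moves: Moves the arm, as the interface text tells. Its arguments: {"type":"object","properties":{"steps":{"type":"array"},"claw":{"type":"number"},"force":{"type":"number"}},"required":["steps"]}

```bash
mkdir -p pics
cat > h.py <<'E'
import numpy as np, cv2
from scipy.spatial.transform import Rotation as R
from workcell import telemetry, cams, workorder
def st():
    return telemetry.observe()
def rot(o):
    o=np.array(o,float)
    if o.shape==(3,3): return o
    if o.shape==(4,): return R.from_quat(o).as_matrix()
    return R.from_euler('xyz',o).as_matrix()
def cam(name):
    s=st(); f=cams.grab_frame(name)
    if name=='wrist':
        T=np.eye(4); T[:3,:3]=rot(s['tool_rot']); T[:3,3]=s['position']
        M=T@np.array(f['T_tool_cam']); return f['color'],np.array(f['mtx']),M[:3,3],M[:3,:3]
    return f['color'],np.array(f['mtx']),np.array(f['eye']),rot(f['orientation'])
def ray(c,uv):
    d=c[3]@np.linalg.inv(c[1])@np.array([uv[0],uv[1],1.]); return c[2],d/np.linalg.norm(d)
def tri(rs):
    A=sum(np.eye(3)-np.outer(d,d) for o,d in rs); b=sum((np.eye(3)-np.outer(d,d))@o for o,d in rs)
    p=np.linalg.solve(A,b); return p,[round(1000*np.linalg.norm(np.cross(p-o,d)),1) for o,d in rs]
def atz(c,uv,z):
    o,d=ray(c,uv); return o+d*(z-o[2])/d[2]
def proj(c,p):
    q=c[1]@(c[3].T@(np.array(p)-c[2])); return q[:2]/q[2]
def save(c,n,box=None,k=1):
    im=c[0]
    if box: x,y,w,h=box; im=im[y:y+h,x:x+w]
    im=cv2.resize(im,None,fx=k,fy=k,interpolation=cv2.INTER_CUBIC)
    cv2.imwrite('pics/'+n+'.png',im[:,:,::-1])
E
python3 - <<'E'
from h import *
np.set_printoptions(precision=4,suppress=True)
print({k:np.round(v,3) for k,v in st().items()})
C={}
for n in ['scene','side']:
    c=cam(n);C[n]=c;print(n,c[1].tolist(),c[2],c[3].tolist())
    for t in ['plunger_top','mister','hinge','flap_handle','flap_edge','mesh_lid_edge','seed_tin','label_jar','dibber','trowel','terracotta_pot','pot_stack']:
        print(t,[(np.round(r['uv']).tolist(),round(r['score'],2)) for r in cams.pinpoint(n,t)][:4])
im=np.vstack([C['scene'][0],C['side'][0]])
save((C['scene'][0],),'scene',k=1.4);save((C['side'][0],),'side',k=1.4)
E
```

```text
{'clock': np.float64(0.0), 'qpos': array([ 1.04 ,  0.522, -0.036,  1.6  ,  0.021,  1.021, -0.113]), 'qd': array([-0.002, -0.   ,  0.001, -0.   ,  0.001,  0.   , -0.   ]), 'joint_efforts': array([  0.   , -92.711,   1.979, -36.994,   0.018,   0.008,   0.   ]), 'position': array([ 0.278, -0.56 ,  0.231]), 'tool_rot': array([-3.14 ,  0.   ,  0.461]), 'force': array([ 0.061, -0.042,  0.195]), 'moment': array([ 0.058,  0.03 , -0.032]), 'grip_width': np.float64(0.085)}
scene [[395.1083111583843, 0.0, 278.5121948838818], [0.0, 395.1083111583843, 216.9997170719367], [0.0, 0.0, 1.0]] [ 1.1263 -0.3611  1.0422] [[0.5168981051598026, 0.6777507137972459, -0.5229438964454306], [0.8559521685854931, -0.4182833215228535, 0.30394892338944185], [-0.012737110190199186, -0.6047255847763784, -0.79633204955023]]
plunger_top [([322.0, 168.0], 0.42)]
mister [([315.0, 210.0], 0.95), ([207.0, 216.0], 0.91)]
hinge [([281.0, 249.0], 0.67)]
flap_handle [([297.0, 240.0], 0.57)]
flap_edge [([296.0, 222.0], 0.72)]
mesh_lid_edge [([281.0, 219.0], 0.78), ([426.0, 184.0], 0.54)]
seed_tin [([261.0, 247.0], 0.8)]
label_j
[... 459 characters left out ...]
, [0.016206373501223913, -0.8374377313860205, -0.546292412091706]]
plunger_top [([351.0, 182.0], 0.58), ([286.0, 238.0], 0.53)]
mister [([280.0, 292.0], 0.56), ([285.0, 236.0], 0.52)]
hinge [([248.0, 220.0], 0.79), ([212.0, 286.0], 0.63)]
flap_handle [([225.0, 184.0], 0.87), ([230.0, 169.0], 0.23)]
flap_edge [([232.0, 171.0], 0.71)]
mesh_lid_edge [([243.0, 173.0], 0.86), ([284.0, 236.0], 0.62)]
seed_tin [([277.0, 238.0], 0.8)]
label_jar [([211.0, 284.0], 0.61)]
dibber [([218.0, 230.0], 0.79)]
trowel [([212.0, 402.0], 0.86), ([220.0, 230.0], 0.57)]
terracotta_pot [([273.0, 206.0], 0.61), ([232.0, 170.0], 0.59)]
pot_stack [([295.0, 174.0], 0.94), ([248.0, 218.0], 0.61), ([242.0, 172.0], 0.45)]
```

View pics/scene.png

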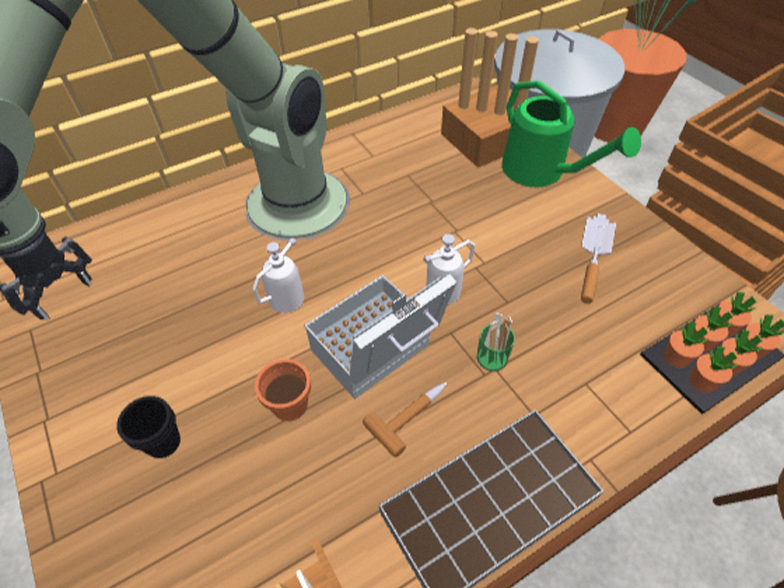

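View pics/side.png

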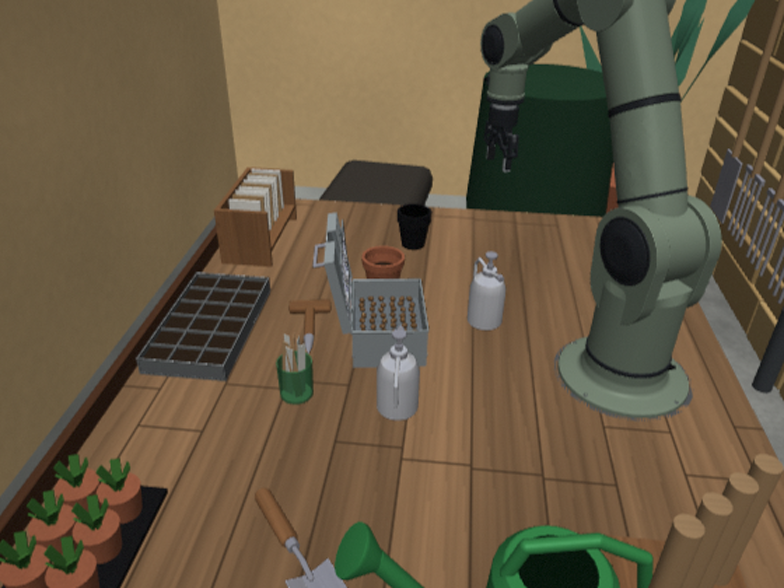

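Run:
```python
from h import *
np.set_printoptions(precision=3,suppress=True)
a=cam('scene');b=cam('side')
for n,u,v in [('plunger',(322,168),(286,238)),('mister',(315,210),(280,292)),('hinge',(281,249),(248,220)),('handle',(297,240),(225,184)),('edge',(296,222),(232,171)),('mesh',(281,219),(243,173)),('tin',(261,247),(277,238)),('jar',(352,254),(211,284)),('dib',(288,301),(218,230)),('pot',(206,287),(273,206)),('stack',(118,314),(295,174)),('trowel',(425,182),(212,402))]:
    print(n,*tri([ray(a,u),ray(b,v)]))
print('mister2',atz(a,(207,216),0))
```

```text
plunger [0.472 0.171 0.186] [np.float64(2.6), np.float64(2.6)]
mister [ 0.48   0.161 -0.008] [np.float64(3.8), np.float64(3.8)]
hinge [ 0.605 -0.049  0.088] [np.float64(3.5), np.float64(3.5)]
handle [ 0.672 -0.043  0.215] [np.float64(2.2), np.float64(2.2)]
edge [ 0.65  -0.035  0.263] [np.float64(0.4), np.float64(0.4)]
mesh [ 0.618 -0.056  0.25 ] [np.float64(3.3), np.float64(3.3)]
tin [ 0.519 -0.073  0.008] [np.float64(0.1), np.float64(0.1)]
jar [ 0.683  0.158 -0.004] [np.float64(1.2), np.float64(1.2)]
dib [ 0.718 -0.097  0.006] [np.float64(1.7), np.float64(1.7)]
pot [ 0.555 -0.276  0.003] [np.float64(2.3), np.float64(2.3)]
stack [ 0.499 -0.524  0.004] [np.float64(1.8), np.float64(1.8)]
trowel [0.588 0.548 0.011] [np.float64(1.8), np.float64(1.8)]
mister2 [ 0.313 -0.164  0.   ]
```

Scene view: the two look-alike misters are at (322,168)/(315,210), which is y≈+0.17 and left of the tin, and (207,216), at y≈-0.16. I choose the first, since it is farthest left and beside the tin's left side. The tin is open, with both lids upright at the hinge side. The jar is at (352,254) and the dibber at (288,301). The side view agrees: chosen mister at (285,265), look-alike at (348,205).

```bash
cat >> h.py <<'E'
def go(x,y,z,yaw):
    s=st();r=rot(s['tool_rot']);y0=np.arctan2(r[1,0],r[0,0])
    d=r.T@(np.array([x,y,z])-s['position'])*100
    print('shift cm',np.round(d,2),'turn',round(-((yaw-y0+np.pi)%(2*np.pi)-np.pi),3),'pos',np.round(s['position'],4),'yaw',round(y0,3),'F',np.round(s['force'],1),'q',np.round(s['qpos'],2),'t',round(float(s['clock']),2))
E
python3 - <<'E'
from h import *
np.set_printoptions(precision=3,suppress=True)
a=cam('scene')
k=1/1.4
P=[atz(a,np.array(p)*k,z) for p,z in [((383,279),.095),((307,327),.095),((354,393),0),((455,285),.27),((360,345),.27)]]
print(np.array(P)); 
for i,j in [(0,1),(3,4)]:
    d=P[i]-P[j]; print(np.linalg.norm(d),np.arctan2(-d[0],d[1]))
save(a,'crop',[190,150,180,150],4)
go(.472,.171,.32,.461)
E
```

```text
[[ 0.437  0.023  0.095]
 [ 0.465 -0.178  0.095]
 [ 0.604 -0.15   0.   ]
 [ 0.644  0.055  0.27 ]
 [ 0.667 -0.153  0.27 ]]
0.20359974252809027 0.14071880530218217
0.20927330070403866 0.10693621333012378
shift cm [ 49.88 -56.83  -8.87] turn -0.0 pos [ 0.278 -0.56   0.231] yaw 0.461 F [ 0.4 -0.2  0. ] q [ 1.04  0.52 -0.04  1.6   0.02  1.02 -0.11] t 1.45
```

View pics/crop.png

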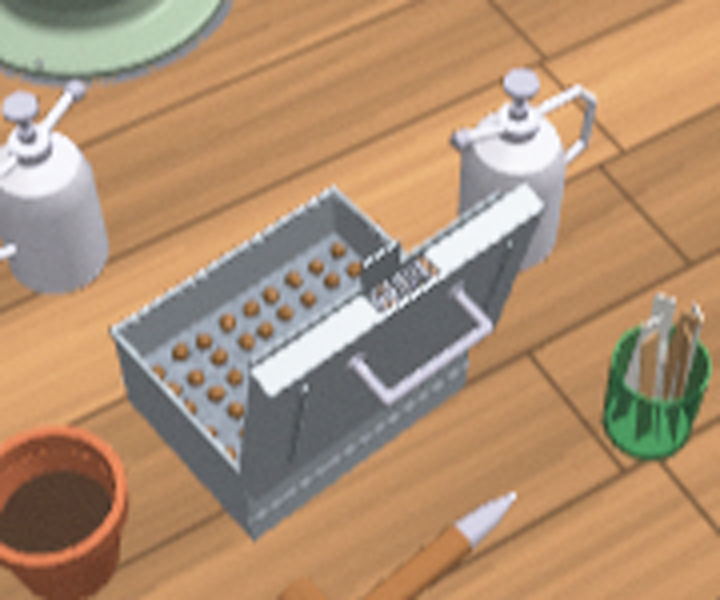

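apply_moves([
  [0,0,-4,0],
  [0,0,-9,0],
  [2.6,-3,-9,0],
  [5.2,-6,-9,0],
  [7.8,-9,-9,0],
  [10.4,-12,-9,0],
  [13,-15,-9,0],
  [15.6,-18,-9,0],
  [18.2,-21,-9,0],
  [20.8,-24,-9,0],
], claw=1, force=30)

```text
clock: 2.28
position: [0.3575, -0.2506, 0.3215]
tool_rot: [3.141, -0.0, 0.461]
force: [1.7, 0.2, -0.5]
grip_width: 0.0003
```

Crop: the chosen mister's thumb plate is at crop (520,85), i.e. scene pixel (320,171). It stands at the tin's left with its nozzle towards the tin. The outer lid leans back, the bow handle is behind it, and the mesh tongue shows in the notch.

apply_moves([
  [2.6,-3,0,0],
  [5.2,-6,0,0],
  [7.8,-9,0,0],
  [10.4,-12,0,0],
  [13,-15,0,0],
  [15.6,-18,0,0],
  [18.2,-21,0,0],
  [20.8,-24,0,0],
  [23.4,-27,0,0],
  [23.4,-27,0,0],
])

```text
clock: 3.12
position: [0.4477, 0.1004, 0.3216]
tool_rot: [-3.139, -0.002, 0.468]
force: [-0.7, 0.4, -0.8]
grip_width: -0.0001
```

Run:
```python
from h import *
np.set_printoptions(precision=3,suppress=True)
c=cam('wrist');save(c,'w1')
import pickle;pickle.dump(c,open('w1.pkl','wb'))
for n in ['plunger_top','mister','seed_tin','flap_handle','flap_edge','hinge']:
    for r in cams.pinpoint('wrist',n)[:3]: print(n,np.round(r['uv']),round(r['score'],2),atz(c,r['uv'],{'plunger_top':.184,'flap_handle':.215,'flap_edge':.27,'hinge':.097}.get(n,0)))
print('exp plunger',proj(c,[.472,.171,.184]))
go(.472,.171,.25,.461)
```

```text
plunger_top [226. 137.] 0.77 [0.472 0.16  0.184]
mister [382. 319.] 0.8 [ 0.291 -0.166  0.   ]
mister [247. 123.] 0.76 [0.471 0.159 0.   ]
seed_tin [412. 165.] 0.67 [ 0.523 -0.069  0.   ]
hinge [481. 109.] 0.92 [ 0.604 -0.057  0.097]
exp plunger [214.071 131.647]
shift cm [ 5.72 -5.94  7.14] turn -0.002 pos [0.447 0.092 0.321] yaw 0.459 F [ 0.2 -0.1  0.3] q [ 0.13  0.18 -0.54  1.88  0.1   1.11 -1.56] t 3.47
```

View pics/w1.png

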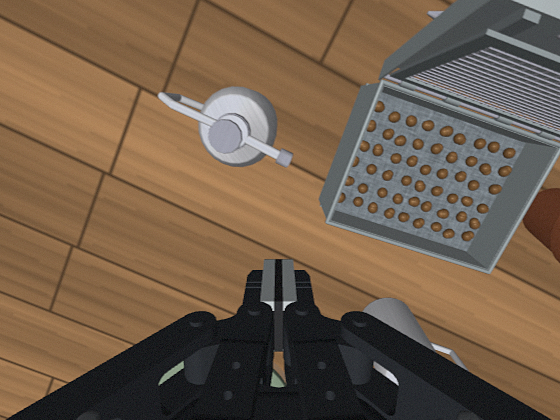

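Wrist view: the plate centre of the left mister is at (227,135), the tin is on the right with mesh and outer lid upright, and the look-alike is low at (400,330). The arm is heading for the left mister.

apply_moves([
  [2.6,-2.5,0,0],
  [5.2,-5,0,0],
  [5.2,-5,2,0],
  [5.2,-5,5,0],
  [5.2,-5,8,0],
  [5.2,-5,10,0],
  [5.2,-5,11,0],
  [5.2,-5,11,0],
  [5.2,-5,11,0],
  [5.2,-5,11,0],
])

```text
clock: 4.3
position: [0.4721, 0.1615, 0.2126]
tool_rot: [3.141, -0.002, 0.46]
force: [-1.0, 0.5, -0.3]
grip_width: 0.0001
```

Run:
```python
from h import *
import pickle
np.set_printoptions(precision=4,suppress=True)
w=pickle.load(open('w1.pkl','rb'))
P=np.array([atz(w,p,.095) for p in [(330,220),(493,271),(383,82),(327,219)]]);print(P)
d=P[0]-P[1];print(np.linalg.norm(d),np.arctan2(-d[0],d[1]));d=P[2]-P[0];print(np.linalg.norm(d),np.arctan2(d[1],d[0]))
c=cam('wrist');save(c,'w2')
for n in ['plunger_top','mister']:
  for cc,cn in [(c,'wrist')]:
    for r in cams.pinpoint(cn,n)[:2]: print(cn,n,np.round(r['uv']),round(r['score'],2),atz(cc,r['uv'],.184 if n!='mister' else 0), tri([ray(w,(226,137)),ray(cc,r['uv'])]))
for cn in ['scene','side']:
    b=cam(cn); print(cn,'tcp',proj(b,st()['position']),'plate',proj(b,[.472,.160,.184]),[ (np.round(r['uv']),r['score']) for r in cams.pinpoint(cn,'plunger_top')])
    a=b if cn=='scene' else a
A=cv2.resize(a[0][110:230,260:380],(400,400));u=proj(b,[.472,.16,.184]).astype(int)
B=cv2.resize(b[0][u[1]-60:u[1]+60,u[0]-60:u[0]+60],(400,400)); save((np.hstack([A,B]),),'pl')
go(.472,.160,.184,.461)
```

```text
[[ 0.4258  0.0219  0.095 ]
 [ 0.458  -0.1885  0.095 ]
 [ 0.581   0.0477  0.095 ]
 [ 0.4253  0.0256  0.095 ]]
0.21284093269338064 0.15198909112366518
0.15739293513728264 0.16438473159771128
wrist plunger_top [275. 245.] 0.92 [0.4733 0.1635 0.184 ] (array([0.4707, 0.1617, 0.1765]), [np.float64(0.6), np.float64(0.6)])
wrist mister [278. 178.] 0.75 [0.4706 0.1602 0.    ] (array([0.4666, 0.1687, 0.0554]), [np.float64(15.3), np.float64(15.3)])
scene tcp [319.1644 162.5088] plate [318.1512 169.4541] [(array([197., 178.]), 0.52), (array([319., 168.]), 0.49)]
side tcp [285.8655 228.3438] plate [285.5285 236.7252] [(array([352., 182.]), 0.63), (array([287., 236.]), 0.38), (array([277., 292.]), 0.29)]
shift cm [-0.03  0.15  2.77] turn -0.0 pos [0.4715 0.1615 0.2117] yaw 0.461 F [ 0.8 -0.4 -0. ] q [-0.03  0.39 -0.54  1.93  0.25  0.89 -1.8 ] t 4.65
```

View pics/pl.png

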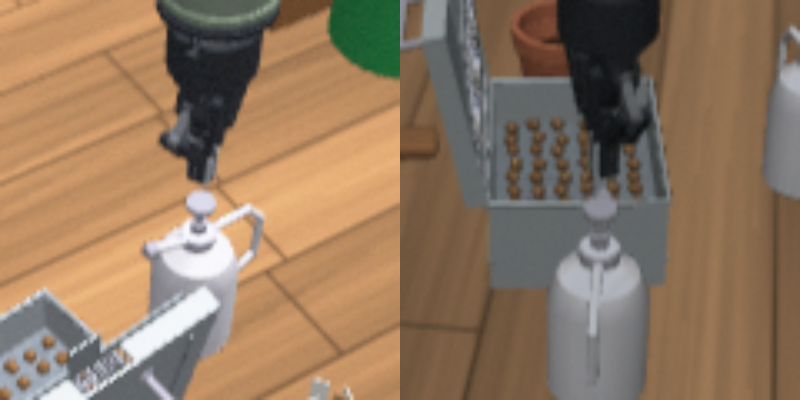

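Both crops show the closed fingertips directly above the plunger plate (scene crop (201,200), side crop (600,207)). Pressing now.

apply_moves([
  [0,0,1.5,0],
  [0,0,2.4,0],
  [0,0,2.9,0],
  [0,0,3.3,0],
  [0,0,3.7,0],
  [0,0,4.0,0],
  [0,0,4.2,0],
  [0,0,4.3,0],
  [0,0,4.3,0],
  [0,0,4.3,0],
])

```text
clock: 5.48
position: [0.4722, 0.1618, 0.1699]
tool_rot: [3.141, -0.002, 0.461]
force: [-6.4, -3.4, 32.7]
grip_width: 0.0001
```

```bash
python3 -c "
from h import *
go(.472,.16,.17,.461)
b=cam('side');print([np.round(r['uv']) for r in cams.pinpoint('side','plunger_top')],proj(b,[.4715,.161,.17]))"
```

```text
shift cm [-0.1   0.15 -0.01] turn -0.0 pos [0.4722 0.1618 0.1699] yaw 0.461 F [-6.4 -3.4 32.7] q [-0.05  0.45 -0.52  1.97  0.3   0.8  -1.85] t 5.48
[array([353., 181.]), array([283., 243.])] [285.56216772 241.26415227]
```

apply_moves([
  [0,0,-0.7,0],
  [0,0,-1.4,0],
  [0,0,-2.2,0],
  [0,0,-4,0],
  [0,0,-7,0],
  [0,0,-10,0],
  [0,0,-13,0],
  [0,0,-16,0],
  [0,0,-18,0],
  [0,0,-18,0],
])

```text
clock: 6.42
position: [0.4725, 0.1622, 0.3524]
tool_rot: [3.141, -0.006, 0.461]
force: [0.7, -0.0, 0.0]
grip_width: 0.0001
```

```bash
python3 -c "
from h import *
go(.686,.026,.345,.153)
w=cam('wrist')
for n in ['plunger_top','hinge','seed_tin','flap_handle']:
  print(n,[(np.round(r['uv']),r['score'],atz(w,r['uv'],{'plunger_top':.184,'hinge':.097,'seed_tin':0,'flap_handle':.22}[n])) for r in cams.pinpoint('wrist',n)])"
```

```text
shift cm [13.07 21.69  0.83] turn 0.308 pos [0.4725 0.1622 0.3524] yaw 0.461 F [ 0.7 -0.   0. ] q [ 0.02  0.24 -0.57  1.74  0.14  1.2  -1.7 ] t 6.42
plunger_top [(array([278., 188.]), 0.78, array([0.47142782, 0.16135343, 0.184     ]))]
hinge [(array([493., 151.]), 0.56, array([ 0.60430373, -0.05499964,  0.097     ]))]
seed_tin [(array([426., 193.]), 0.67, array([ 0.52241187, -0.06539014,  0.        ]))]
flap_handle [(array([428., 193.]), 0.6, array([0.53231413, 0.04957371, 0.22      ]))]
```

apply_moves([
  [1.9,3.1,0,0.05],
  [3.8,6.2,0,0.1],
  [5.7,9.3,0,0.15],
  [7.6,12.4,0,0.2],
  [9.5,15.5,0,0.25],
  [11.4,18.6,0,0.308],
  [13.1,21.7,0,0.308],
  [13.1,21.7,0,0.308],
  [13.1,21.7,0,0.308],
  [13.1,21.7,0,0.308],
])

```text
clock: 7.5
position: [0.6848, 0.0259, 0.3471]
tool_rot: [-3.141, 0.002, 0.153]
force: [-0.2, 1.4, 1.3]
grip_width: 0.0
```

Run:
```python
from h import *
np.set_printoptions(precision=3,suppress=True)
go(.686,.026,.225,.153)
w=cam('wrist');save(w,'w3',k=1.4)
H=np.array([.606,-.057,.097]);e=np.array([.988,.152,0]);l=np.array([-.152,.988,0]);z=np.array([0,0,1.])
for n in ['flap_handle','flap_edge','mesh_lid_edge','hinge','dibber','label_jar']:
  print(n,[(np.round(r['uv']),round(r['score'],2)) for r in cams.pinpoint('wrist',n)][:2])
for th in (1.65,1.76):
  r=-np.cos(th)*e+np.sin(th)*z;nn=np.sin(th)*e+np.cos(th)*z
  print(th,'handle',H+.134*r+.046*nn,proj(w,H+.134*r+.046*nn),'edge',proj(w,H+.174*r+.014*nn),'cornerL',proj(w,H+.174*r+.014*nn+.111*l),'cornerR',proj(w,H+.174*r+.014*nn-.111*l))
```

```text
shift cm [ 0.15  0.02 12.21] turn 0.0 pos [0.685 0.026 0.347] yaw 0.153 F [-0.2  1.4  1.3] q [ 0.11  0.57 -0.41  1.25  0.22  1.37 -1.7 ] t 7.5
flap_handle [(array([350., 220.]), 0.8)]
flap_edge [(array([366., 276.]), 0.63)]
mesh_lid_edge [(array([358., 306.]), 0.81)]
hinge [(array([332., 242.]), 0.95)]
dibber [(array([366., 154.]), 0.94)]
label_jar [(array([193., 143.]), 0.7)]
1.65 handle [ 0.662 -0.048  0.227] [360.301 239.254] edge [370.382 296.957] cornerL [222.729 296.861] cornerR [517.95  297.052]
1.76 handle [ 0.676 -0.046  0.22 ] [359.671 220.903] edge [371.145 272.07 ] cornerL [222.308 271.967] cornerR [519.895 272.174]
```

View pics/w3.png

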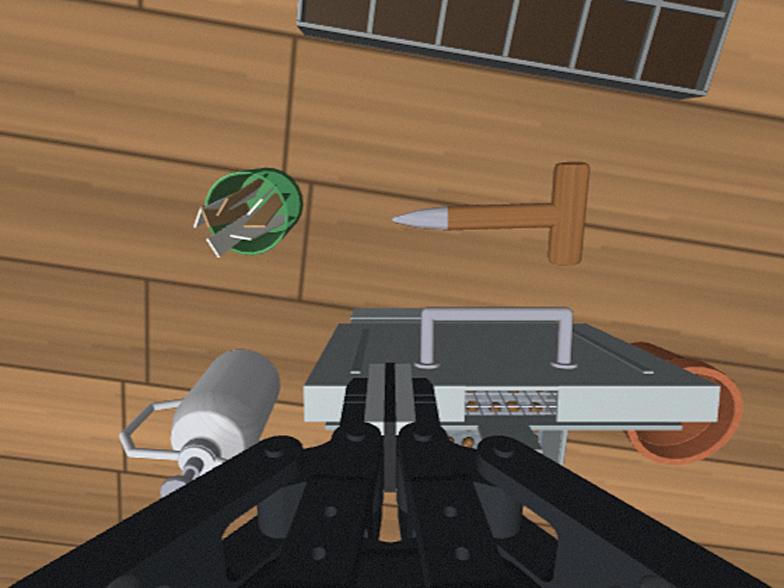

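The view shows the outer lid's front edge as a horizontal band at row ~276 (native), so yaw is right. The bow spans columns 300–408 with its middle at ~354. Jar and dibber are well behind. The closed fingers are behind the lid to the left of the bow. I will shift 1 cm further left and descend.

apply_moves([
  [0,-0.5,1,0],
  [0,-1,3,0],
  [0,-1,5,0],
  [0,-1,7,0],
  [0,-1,8.5,0],
  [0,-1,9.5,0],
  [0,-1,9.7,0],
  [0,-1,9.7,0],
  [0,-1,9.7,0],
  [0,-1,9.7,0],
])

```text
clock: 8.68
position: [0.6841, 0.0353, 0.2523]
tool_rot: [3.142, -0.001, 0.153]
force: [0.5, 0.7, -0.6]
grip_width: -0.0002
```

apply_moves([
  [-2,0,0,0],
  [-3.5,0,0.1,0],
  [-4.5,0,0.2,0],
  [-5.2,0,0.3,0],
  [-6.1,0,0.3,0],
  [-7.1,0,0.3,0],
  [-8.1,0,0.3,0],
  [-9.1,0,0.3,0],
  [-10.1,0,0.4,0],
  [-11.1,0,0.5,0],
])

```text
clock: 9.52
position: [0.5743, 0.0184, 0.247]
tool_rot: [3.142, -0.002, 0.153]
force: [2.1, -0.8, -1.0]
grip_width: -0.0
```

Run:
```python
from h import *
np.set_printoptions(precision=4,suppress=True)
s=st();p=s['position']-np.array([.6055,-.0535,.097]);y=.153
print('e,l,z',p@[np.cos(y),np.sin(y),0],p@[-np.sin(y),np.cos(y),0],p[2],s['force'],s['qpos'],s['clock'])
b=cam('side');save(b,'s2',[150,100,200,150],4)
```

```text
e,l,z -0.01984452326603209 0.07578976320656994 0.1500230262963658 [ 2.1416 -0.8337 -0.9876] [ 0.1746  0.4503 -0.4289  1.7045  0.2129  1.0308 -1.7443] 9.5167
```

View pics/s2.png

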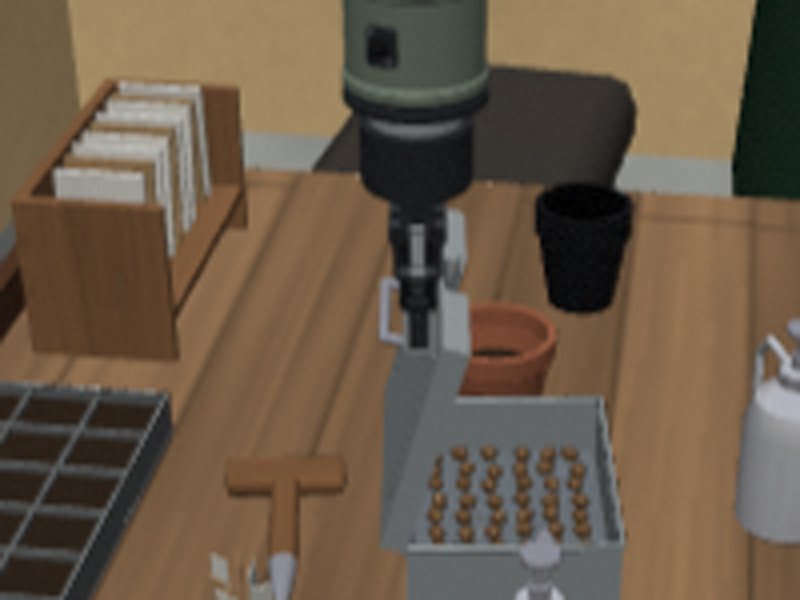

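Side crop: the fingers at (420,310) bear on the back of the outer lid beside the bow. Both lids are nested together and just past vertical. I continue along the arc.

apply_moves([
  [-1.0,0,0.4,0],
  [-1.7,0,0.6,0],
  [-2.4,0,0.9,0],
  [-3.1,0,1.2,0],
  [-3.8,0,1.5,0],
  [-4.5,0,1.9,0],
  [-5.1,0,2.3,0],
  [-5.7,0,2.7,0],
  [-6.3,0,3.2,0],
  [-6.9,0,3.7,0],
])

```text
clock: 10.4
position: [0.5051, 0.0077, 0.2088]
tool_rot: [-3.142, 0.0, 0.153]
force: [1.7, -0.1, 2.0]
grip_width: 0.0002
```

```bash
cat > e.py <<'E'
from h import *
np.set_printoptions(precision=4,suppress=True)
s=st();p=s['position']-np.array([.6055,-.0535,.097]);y=.153
print('e,l,z',p@[np.cos(y),np.sin(y),0],p@[-np.sin(y),np.cos(y),0],p[2],s['force'],s['qpos'],s['clock'])
E
python3 e.py
```

```text
e,l,z -0.08986573092707596 0.07575905827999961 0.11177205984504385 [ 1.7092 -0.09    2.04  ] [ 0.2083  0.3876 -0.4374  1.9183  0.2092  0.8801 -1.7528] 10.4
```

apply_moves([
  [-0.6,0,0.5,0],
  [-1.1,0,1.1,0],
  [-1.6,0,1.6,0],
  [-2.1,0,2.2,0],
  [-2.5,0,2.8,0],
  [-2.9,0,3.4,0],
  [-3.3,0,4.1,0],
  [-3.6,0,4.8,0],
  [-3.9,0,5.4,0],
  [-4.2,0,6.1,0],
])

```text
clock: 11.23
position: [0.4641, 0.0014, 0.1477]
tool_rot: [-3.142, -0.0, 0.153]
force: [1.3, 0.9, 1.2]
grip_width: -0.0001
```

```bash
python3 e.py
```

```text
e,l,z -0.13133676145503068 0.07579792953967902 0.050699555540326235 [1.2501 0.8716 1.2213] [ 0.1994  0.4186 -0.4167  2.0747  0.2591  0.6969 -1.8035] 11.2333
```

apply_moves([
  [-0.1,0,0.6,0],
  [-0.2,0,1.2,0],
  [-0.4,0,1.8,0],
  [-0.5,0,2.3,0],
  [-0.6,0,2.8,0],
  [-0.7,0,3.2,0],
  [-0.7,0,3.5,0],
  [-0.7,0,3.7,0],
  [-0.7,0,3.8,0],
  [-0.7,0,3.8,0],
])

```text
clock: 12.07
position: [0.4572, 0.0003, 0.1108]
tool_rot: [3.141, 0.0, 0.153]
force: [-6.7, 0.3, 18.8]
grip_width: 0.0001
```

```bash
python3 e.py
```

```text
e,l,z -0.1384005489274334 0.07577683332896142 0.013793713743315061 [-6.6892  0.2836 18.8454] [ 0.172   0.4731 -0.3856  2.1189  0.3082  0.6025 -1.8495] 12.0667
```

apply_moves([
  [0,0,0,0],
  [0,0,0,0],
  [0,0,0,0],
  [0,0,-0.5,0],
  [0,0,-2,0],
  [0,0,-5,0],
  [0,0,-9,0],
  [0,0,-13,0],
  [0,0,-16,-0.1],
  [0,0,-16,-0.2],
])

```text
clock: 12.9
position: [0.4595, 0.0007, 0.2759]
tool_rot: [3.138, -0.007, 0.357]
force: [0.3, 0.1, -0.1]
grip_width: -0.0003
```

apply_moves([
  [0,1,0,-0.12],
  [0,2,0,-0.24],
  [0,3,0,-0.36],
  [0.5,4,0,-0.48],
  [0.5,5,0,-0.6],
  [0.5,6,0,-0.72],
  [0.5,7,0,-0.84],
  [0.5,7,0,-0.96],
  [0.5,7,0,-1.08],
  [0.5,7,0,-1.2],
], claw=0)

```text
clock: 13.73
position: [0.4862, -0.0638, 0.2704]
tool_rot: [3.142, -0.0, 1.558]
force: [1.2, 0.4, -0.6]
grip_width: 0.0855
```

Run:
```python
from h import *
go(.473,-.074,.21,1.724)
```

```text
shift cm [-1.04 -1.31  6.04] turn -0.166 pos [ 0.4862 -0.0638  0.2704] yaw 1.558 F [ 1.2  0.4 -0.6] q [ 0.56  0.32 -0.69  1.87  0.24  1.03 -0.24] t 13.73
```

apply_moves([
  [-0.5,-0.6,0,-0.08],
  [-1,-1.3,0,-0.166],
  [-1,-1.3,1,-0.166],
  [-1,-1.3,1,-0.166],
  [-1,-1.3,1,-0.166],
  [-1,-1.3,1,-0.166],
  [-1,-1.3,1,-0.166],
  [-1,-1.3,1,-0.166],
  [-1,-1.3,1,-0.166],
  [-1,-1.3,1,-0.166],
])

```text
clock: 14.57
position: [0.4731, -0.0733, 0.2604]
tool_rot: [3.141, 0.0, 1.719]
force: [-0.5, -1.0, -1.1]
grip_width: 0.0854
```

Run:
```python
from h import *
np.set_printoptions(precision=4,suppress=True)
w=cam('wrist');save(w,'w4',k=1.4)
P=[]
for cn in ['wrist','scene','side']:
    c=w if cn=='wrist' else cam(cn)
    if cn=='side': b=c
    for n,X in [('flap_handle',[.473,-.074,.143]),('flap_edge',[.434,-.08,.111])]:
        print(cn,n,[(np.round(r['uv']),round(r['score'],2)) for r in cams.pinpoint(cn,n)][:3],'exp',proj(c,X))
print(proj(w,[.473+.0064,-.074-.0415,.143]),proj(w,[.473-.0064,-.074+.0415,.143]))
save(b,'s3',[150,100,200,150],4)
go(.473,-.074,.133,1.724)
```

```text
wrist flap_handle [(array([273., 202.]), 0.56)] exp [278.9371 203.056 ]
wrist flap_edge [(array([236., 195.]), 0.67)] exp [234.8231 192.6832]
scene flap_handle [(array([251., 211.]), 0.92)] exp [250.74   210.4019]
scene flap_edge [(array([244., 207.]), 0.64)] exp [243.4988 209.1273]
side flap_handle [(array([294., 206.]), 0.76)] exp [292.3672 203.5259]
side flap_edge [(array([306., 210.]), 0.7)] exp [304.6439 212.103 ]
[279.1454 250.5708] [278.7077 150.7205]
shift cm [-0.06 -0.01 12.73] turn -0.005 pos [ 0.4731 -0.0734  0.2603] yaw 1.719 F [-0.6  0.1 -0.6] q [ 0.61  0.32 -0.72  1.91  0.25  1.   -0.07] t 15.02
```

View pics/w4.png

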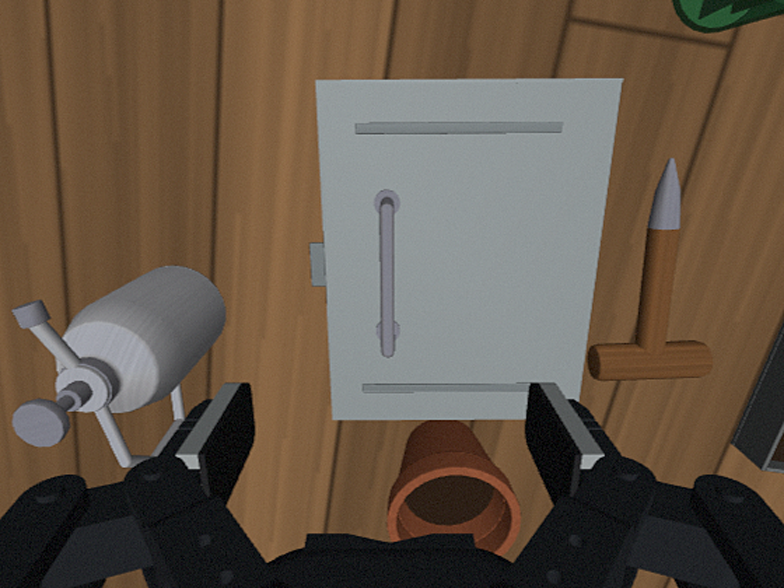

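View pics/s3.png

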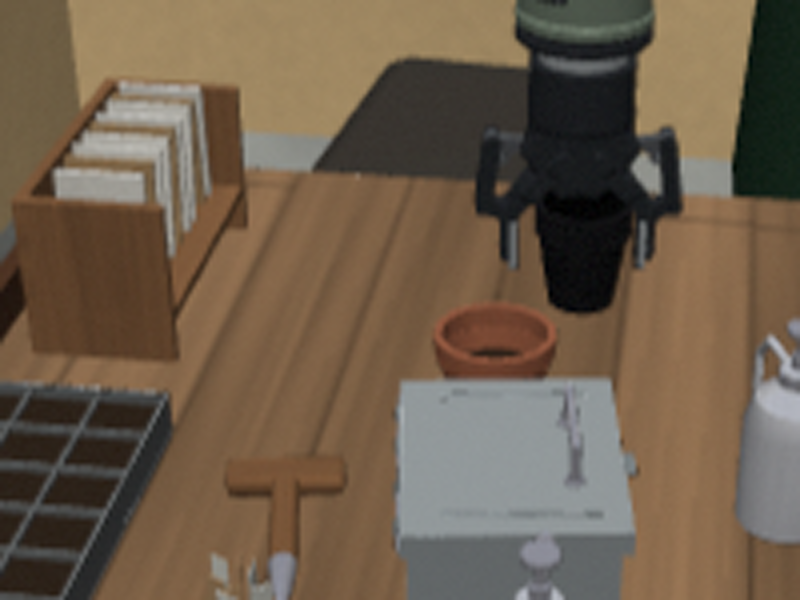

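The wrist view shows the outer lid lying flat on the tin. The bow bar runs upright at column 276.5, rows 146–251 (native), 2 px left of prediction, and the tongue is at (227,189). The side crop also shows the lid flat, with the open jaws above straddling the bar direction. Descending with a 2 mm correction.

apply_moves([
  [0,-0.2,3,0],
  [0,-0.2,6,0],
  [0,-0.2,8.5,0],
  [0,-0.2,10.5,0],
  [0,-0.2,12,0],
  [0,-0.2,12.8,0],
  [0,-0.2,13.1,0],
  [0,-0.2,13.1,0],
  [0,-0.2,13.1,0],
  [0,-0.2,13.1,0],
])

```text
clock: 15.85
position: [0.4716, -0.0738, 0.1302]
tool_rot: [3.14, 0.0, 1.719]
force: [-0.5, -0.6, 0.2]
grip_width: 0.0856
```

apply_moves([
  [0,0,0,0],
  [0,0,0,0],
  [0,0,0,0],
  [0,0,0,0],
  [0,0,0,0],
  [0,0,0,0],
  [0,0,0,0],
  [0,0,0,0],
  [0,0,0,0],
  [0,0,0,0],
], claw=1, force=30)

```text
clock: 16.68
position: [0.4716, -0.0736, 0.1295]
tool_rot: [3.14, -0.0, 1.719]
force: [4.9, 1.1, -1.5]
grip_width: 0.0061
```

```bash
python3 e.py
```

```text
e,l,z -0.13537366595841677 0.0005617546607130975 0.032450686420873426 [ 4.9387  1.098  -1.549 ] [ 0.5078  0.5034 -0.6197  2.0498  0.4395  0.7182 -0.2427] 16.6833
```

apply_moves([
  [0,0.1,-0.3,0],
  [0,0.2,-0.6,0],
  [0,0.4,-1.0,0],
  [0,0.5,-1.3,0],
  [0,0.8,-1.9,0],
  [0,1.2,-2.6,0],
  [0,1.6,-3.2,0],
  [0,2.0,-3.8,0],
  [0,2.4,-4.3,0],
  [0,2.8,-4.9,0],
])

```text
clock: 17.52
position: [0.4989, -0.0694, 0.1785]
tool_rot: [-3.141, -0.0, 1.719]
force: [5.3, 1.2, -8.8]
grip_width: 0.0063
```

```bash
python3 e.py
python3 - <<'E'
from h import *
print(st()['grip_width']); b=cam('side');save(b,'s4',[200,100,200,150],4)
E
```

```text
e,l,z -0.10776962155643327 0.0005296665941666213 0.08150495593532908 [ 5.2931  1.2451 -8.8058] [ 0.5215  0.4676 -0.6578  1.9433  0.3738  0.8542 -0.1865] 17.5167
0.0063305183226266505
```

View pics/s4.png

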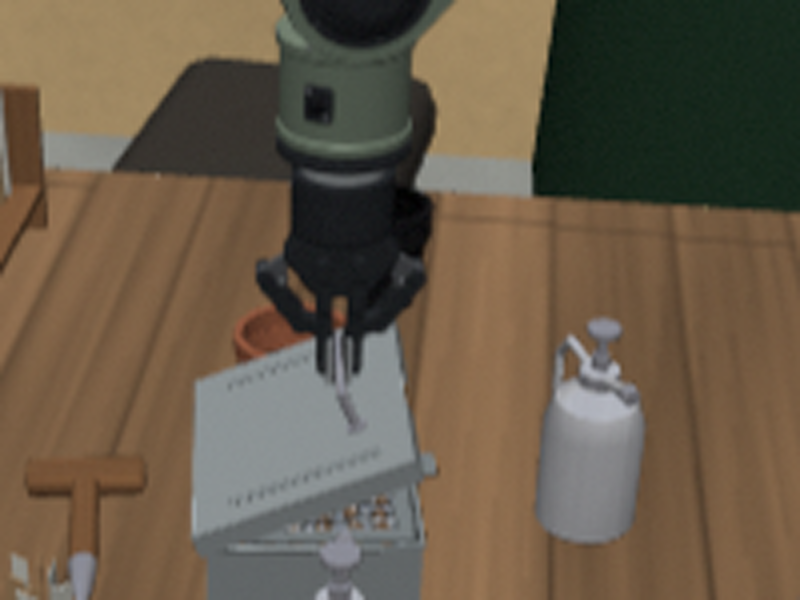

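Side crop: the outer lid is raised about 0.4 rad in the grip. The mesh tongue is at crop (428,463), the same pixel as when shut, so the inner lid has stayed down. Continuing to ~0.75 rad.

apply_moves([
  [0,0.5,-0.5,0],
  [0,1.0,-1.0,0],
  [0,1.5,-1.5,0],
  [0,2.1,-1.9,0],
  [0,2.7,-2.3,0],
  [0,3.3,-2.7,0],
  [0,3.6,-2.9,0],
  [0,3.9,-3.1,0],
  [0,3.9,-3.1,0],
  [0,3.9,-3.1,0],
])

```text
clock: 18.4
position: [0.5374, -0.0636, 0.2095]
tool_rot: [-3.141, -0.0, 1.719]
force: [-4.0, 1.8, 4.5]
grip_width: 0.0066
```

```bash
python3 e.py
python3 - <<'E'
from h import *
print(st()['grip_width']); b=cam('side');save(b,'s5',[200,100,200,150],4)
print([(r['uv'],r['score']) for r in cams.pinpoint('side','mesh_lid_edge')],[(r['uv'],r['score']) for r in cams.pinpoint('side','flap_edge')])
E
```

```text
e,l,z -0.06886748056087134 0.000372847008944152 0.11246368128864287 [-3.955   1.7973  4.4821] [ 0.4963  0.4831 -0.6634  1.8207  0.3566  0.9599 -0.1715] 18.4
0.0066268066200798025
[([301.7, 214.7], 0.64)] [([289.7, 182.0], 0.58)]
```

View pics/s5.png

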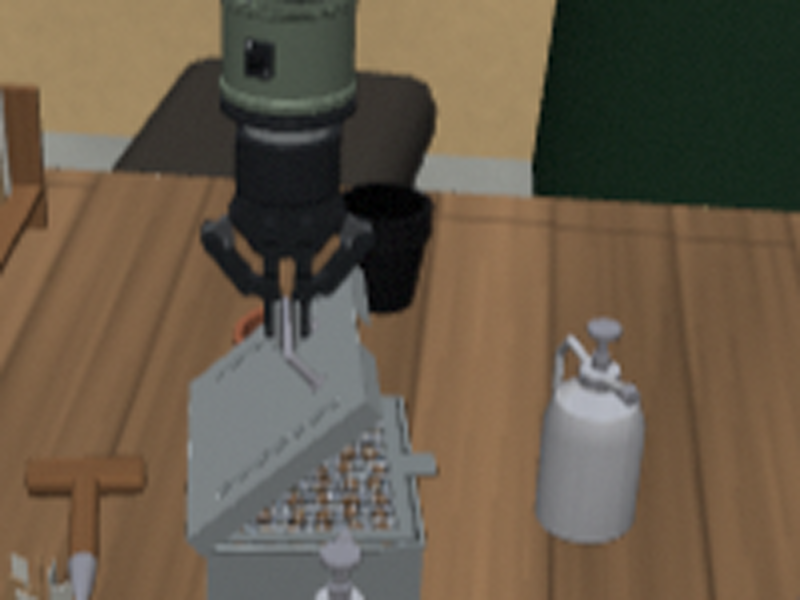

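Side crop: the outer lid is held about 0.75 rad open at the bow. The mesh is flat over the beans, with its tongue still at (425,463). The mister is upright with its plunger up.

```bash
python3 e.py; python3 -c "
from h import *
print(st()['qd'].round(3));print(workorder.job_done())"
```

```text
e,l,z -0.06905922596688616 0.0003970757854330719 0.11236877158164701 [-3.885   2.8694  4.4355] [ 0.4964  0.483  -0.6634  1.8211  0.3565  0.9597 -0.1716] 18.55
[ 0.    -0.     0.     0.002 -0.001 -0.003  0.001]
the job is handed in; nothing more can be done
None
```

I finished the job and handed it in at about 18.6 s of the 72 s allowed; the system gives no verdict, so the checks below are my own.

- **Mister:** I pressed the plunger of the left-hand mister to its stop. The fingertip came to rest at 170 mm with 33 N on it. After I let go, a wrist picture agreed with the plate being back up at 184 mm.
- **Closing the lids:** I pushed both lids down nested together at a controlled speed, using closed fingers beside the bow handle. They ended shut, with the lid top at 111 mm and 19 N on it.
- **Lifting the outer lid:** I gripped the bow handle and raised the outer lid alone to about 0.75 rad, worked out from the tool's position. The gripper is still holding it there.

**Last checks:** In the last side picture the mesh tongue is within a pixel of where it was when shut, so the inner lid stayed down. The mister is upright with its plunger up, and nothing in view had moved. The arm was still.

**One disagreement:** the finger opening on the 8 mm handle bar reads 6.6 mm, though the grip held steady.

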